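# Shut the rice cooker and start its programme

## Task

Start the rice cooker: push its open lid down until the catch holds it shut, then press the square programme key fully down and let it come up, then press the long start key fully down and let it come up. Use only closed fingertips: lift or grip nothing, and do not press either key while the lid is open. Leave the two round keys alone, and leave the cooker and everything around it standing where it is, with the lid still latched at the end.

Things in the scene. Friction and masses are not known exactly. Their poses are not given: they have to be found in the camera images.
- cooker: white rice cooker, about 4 kg, loose on rubber feet; 320 deep (x), 250 wide (y), 198 mm high when shut. Origin: under its middle, at the counter; -x = front (keys), +x = rear (hinge), +y = its left seen from the robot. Key panel 52 x 212 mm centred at x -147, z 128 mm on a low front console; the rim (z 150) begins at x -115. Keys from +y to -y: round cancel, square programme, blank display, round timer, long start.
- lid (a joint): lid angle about its rear hinge, rad: 0 = on its stop, about 0.01 = held by the catch, starts at 0.42 to 0.72; shut means below 0.03. Open, it stays where it stands. Pushing at its front takes about 5 N, up to 10 N over the last 15 mm, until the tongue snaps under the catch between 0.01 and 0; let go earlier it springs up to about 0.4.
- lid_front (a point): place to push: on the lid's top face, middle line, 32 mm behind its front edge; moves with the lid. Shut: x -60, y 0, z 197.5 mm in the cooker's frame, 188 mm in front of and 39.5 mm above the hinge line, which lies at x 128, z 158. Opening turns about the cooker's +y; shutting carries this point down and towards the front. Shut lid: x -92 to 125, y -116 to 116 mm.
- release_tab (a point): top of the grey thumb tab of the catch (18 x 36 mm) on the rim in front of the lid, at x -105.5, y 0, z 156 mm in the cooker's frame: pushing it down lets the lid spring open, so keep the fingers off it. It dips by itself as the lid snaps in.
- program_key (a joint): travel of the square programme key, m: 0 = up, 0.004 = fully down; it counts as pressed beyond 0.003
- program_top (a point): centre of the top face of the square programme key, 20 x 20 mm, y = +46 mm in the cooker's frame; moves with the key. Grey, stands 6 mm proud of the black panel and sinks 4 mm along -z of this point (z is the panel's normal, leaning 0.2 rad to the front), then springs back: 1.6 N starts it, 3.2 N bottoms it.
- start_key (a joint): travel of the long start key, m: 0 = up, 0.004 = fully down; it counts as pressed beyond 0.003
- start_top (a point): centre of the top face of the long start key, 36 mm (front to back) x 24 mm, y = -88 mm in the cooker's frame; moves with the key. Grey, stands 6 mm proud of the black panel and sinks 4 mm along -z of this point (z is the panel's normal, leaning 0.2 rad to the front), then springs back: 1.6 N starts it, 3.2 N bottoms it.
- cancel_key (a joint): travel of the round cancel key (not to be pressed), m: 0 = up, 0.004 = fully down; it counts as pressed beyond 0.003
- cancel_top (a point): centre of the top face of the round cancel key, 18 mm across, not to be pressed, y = +88 mm in the cooker's frame; moves with the key. Grey, stands 6 mm proud of the black panel and sinks 4 mm along -z of this point (z is the panel's normal, leaning 0.2 rad to the front), then springs back: 1.6 N starts it, 3.2 N bottoms it.
- timer_key (a joint): travel of the round timer key (not to be pressed), m: 0 = up, 0.004 = fully down; it counts as pressed beyond 0.003
- timer_top (a point): centre of the top face of the round timer key, 18 mm across, not to be pressed, y = -46 mm in the cooker's frame; moves with the key. Grey, stands 6 mm proud of the black panel and sinks 4 mm along -z of this point (z is the panel's normal, leaning 0.2 rad to the front), then springs back: 1.6 N starts it, 3.2 N bottoms it.
- measure: bystander: white measuring cup with a thumb lug, 72 mm across, 74 mm high, close to the cooker's left (+y) side; origin under its middle
- paddle: bystander: white rice paddle lying flat, 257 mm long (x, blade to +x), 62 mm wide, 10 mm high, along the cooker's right (-y) side; origin under its middle
- dish: bystander: small blue sauce dish, 90 mm across, 28 mm high, left of the cooker; origin under its middle
- shaker: bystander: sesame shaker, brown glass with a steel cap, 50 mm across, 107 mm high, right of the cooker; origin under its middle
- tub: bystander: white pickle tub with a grey lid, 72 x 60 mm, 52 mm high, left of the measuring cup; origin under its middle
- soy: bystander: brown bottle, 60 mm across, 190 mm high, at the right, beyond the paddle; origin under its middle

How it is judged:
By the outcome, as a careful person would: the job done as asked, in the order asked, and still so for the second after the job is handed in, with the robot touching nothing.
It also fails if it takes over 48 s, if anything falls off the work surface, if the arm or the gripper's body presses on something with over 40 N, if the wrist force passes 120 N, or if a joint passes its speed limit or range.

## Robot

A 6-joint arm with a two-finger parallel gripper is mounted at the origin on the work surface. World frame = base frame: x ahead of the robot, y to its left, z up, the work surface at z = 0. Lengths are in mm, angles in rad, forces in N, time in s.
With the tool pointing down it reaches from about 350 to 775 mm from the base axis. Payload 7.3 kg.
Tool frame: the origin (TCP) lies between the finger pads; the fingertips stand 25 mm ahead of it and the grasp point (between the pads) lies 6 mm ahead of it; z points along the fingers, y is the direction in which the jaws open and shut (so a half turn about z gives the same grasp; the last joint's range is limited). The gripper opens to 92 mm and grips with 3 to 60 N. Pads are 19 mm wide; open, the fingers measure 130 mm over their backs; the gripper's body (75 mm by 190 mm) begins 47 mm behind the grasp point.
Start: joints at [-1.469, 0.342, 1.524, -0, 1.275, -0.146], TCP at [128.789, -508.975, 251.741] pointing down, gripper open.
Joint ranges: [-2.53, 2.53], [-0.77, 2.02], [0.04, 2.7], [-1, 4.14], [0.28, 2.66], [-3.11, 3.11]. Speed limits (rad/s): [2.57, 2.57, 3.14, 3.14, 3.14, 3.14].

## Interface

Orientations are given as [roll, pitch, yaw] about the fixed x, y, z axes, in that order (R = Rz(yaw) Ry(pitch) Rx(roll)).
In Python, from plant import get_obs, capture, calibration, close_job gives the robot as it stands. The module is installed in compiled form; this text tells all that it offers.
- The arm moves only by the shell command python3 -m jog 'ROWS'. ROWS is JSON, one flat list of numbers, 5 for each row, row after row: the closure, from 0 (fully open) to 1 (shut), then the shift along the tool's x, y, z in mm, then the turn about the tool's z in degrees. In form: [fingers, tx, ty, tz, yaw, fingers, tx, ty, tz, yaw, ...]. A call has 1 to 5 rows; each row shifts and turns the pose as measured when the row begins, along the tool's axes as they then stand; what a row does not reach is not made up. A row lasts 1/10 s, in which the tool goes at most 50 mm and 8.59 degrees, less where a joint would pass 70% of its speed; a pose out of reach is approached as far as the arm can. A call is refused whole if a number of a shift passes 50 or a number of a turn 8.59, either way. A call with a gripper value outside its range is refused whole. The fingers move at their own pace and stop on an object; the grip force is fixed at half the most. Time passes only in rows, so rows that do not move let the fingers close. It gives the time, the measured TCP pose, the force and the opening at its end, in the units of the state.
- get_obs(): the state, without advancing time (a new reading comes with each control period).
- capture(name): name is "scene" or "side" or "wrist"; returns (picture, depth): 420x560x3 uint8, red, green, blue; 420x560 float32, mm along the optical axis (not along the pixel's ray), 0 where there is no reading.
- calibration(name): a dict with "fovy" (degrees; the focal length in pixels is half the picture's height over the tangent of half this angle, whatever the lens; pixels are square), "cx", "cy" (the principal point, pixels), "R" (3x3) and "t" (3): a world point X has camera coordinates R X + t. Camera axes: x right, y down, z forward; pixel columns grow to the right and rows downward; lengths in mm; the calibration is good to about 2 mm. A picture is of the moment at which its call begins: read the wrist's pose just before it. calibration takes no time and is no camera call; for the wrist camera it gives the pose at the moment of the call.
- close_job(): hands the job in, once; it reports no verdict.
The state is a dict: "time": time; "joint_positions": joint angles; "dq": joint speeds; "tau": joint torques, N m; "tool_pos": TCP position; "tcp_rot": TCP orientation; "contact_force": force on the tool from outside, world axes, zero at the start; "moment": the same for the moment, N m; "grip_width": finger opening in mm.
Only numpy, scipy, OpenCV 4.12 (cv2) and the standard library are available. Lean on these libraries where they do the work, as an engineer would, in place of code of your own. Each camera call takes 0.05 s, during which the arm holds its last target.

## Working session

There is one attempt and no reset: what is moved stays moved. The work goes in short steps, Python scripts to look and compute and a shell command to move; the robot and the scene stay as the last step left them, time stands still between calls to the robot, and variables do not carry over. Pictures are saved under pics/ and viewed, and the job is handed in when it is done.

```bash
mkdir -p pics; python3 - <<'E'
from plant import *
import cv2,numpy as np
o=get_obs();print({k:np.round(v,3).tolist() for k,v in o.items()})
for n in("scene","side"):
    p,d=capture(n);c=calibration(n);print(n,c)
    cv2.imwrite(f"pics/{n}0.png",p[...,::-1]);np.save(f"{n}0.npy",d)
E
```

```text
{'time': 0.0, 'joint_positions': [-1.469, 0.343, 1.525, 0.0, 1.275, -0.146], 'dq': [0.0, 0.0, -0.0, 0.0, 0.001, -0.0], 'tau': [-0.001, -43.125, -24.422, 0.072, 0.056, -0.0], 'tool_pos': [128.757, -508.569, 251.032], 'tcp_rot': [-3.14, -0.0, 0.248], 'contact_force': [-0.074, -0.665, 0.451], 'moment': [-0.027, -0.022, -0.014], 'grip_width': 91.957}
scene {'fovy': 46.682968100022, 'cx': 276.51334264976214, 'cy': 209.1573209323663, 'R': array([[ 0.72790105,  0.68565081, -0.00656021],
       [ 0.55339464, -0.59309052, -0.58480596],
       [-0.40486348,  0.42205048, -0.81114669]]), 't': array([-448.90584867, -229.29211441, 1428.44499789])}
side {'fovy': 47.26019164425408, 'cx': 271.5168674780568, 'cy': 212.0771860871789, 'R': array([[-0.87845714, -0.47781542, -0.00233972],
       [-0.27576927,  0.51098471, -0.81415351],
       [ 0.39021066, -0.71455374, -0.58064498]]), 't': array([546.64014865, 257.90003399, 855.23462774])}
```

View pics/scene0.png

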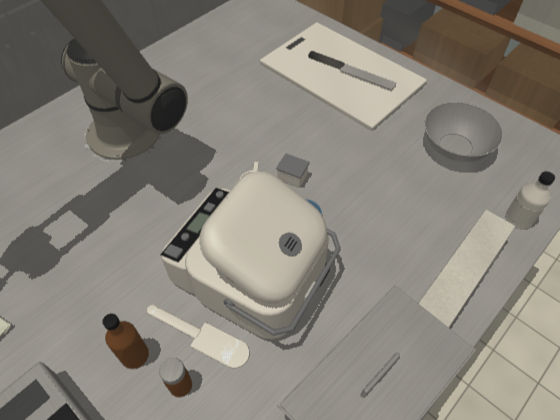

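View pics/side0.png

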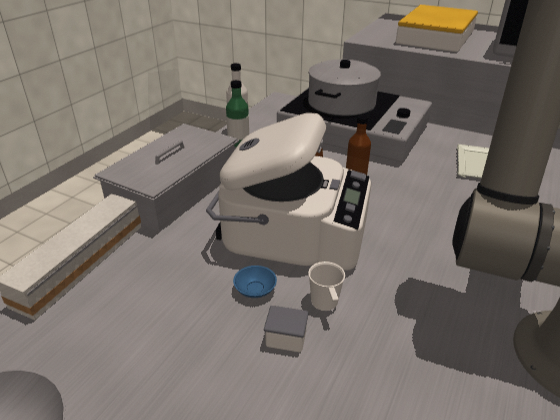

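The scene view shows the cooker with its lid up, and the key panel from about (222,192) to (172,255). In the side view the panel runs from (350,175) to (348,220). I'll enlarge the panel in both.

```bash
python3 - <<'E'
import cv2,numpy as np
a=cv2.imread("pics/scene0.png")[175:275,150:250];b=cv2.imread("pics/side0.png")[160:260,310:390]
a=cv2.resize(a,None,fx=4.4,fy=5,interpolation=2)[:, :];b=cv2.resize(b,None,fx=4.4,fy=5,interpolation=2)
cv2.imwrite("pics/panel.png",np.hstack([a,b])); 
E
```

```text
(no output)
```

View pics/panel.png

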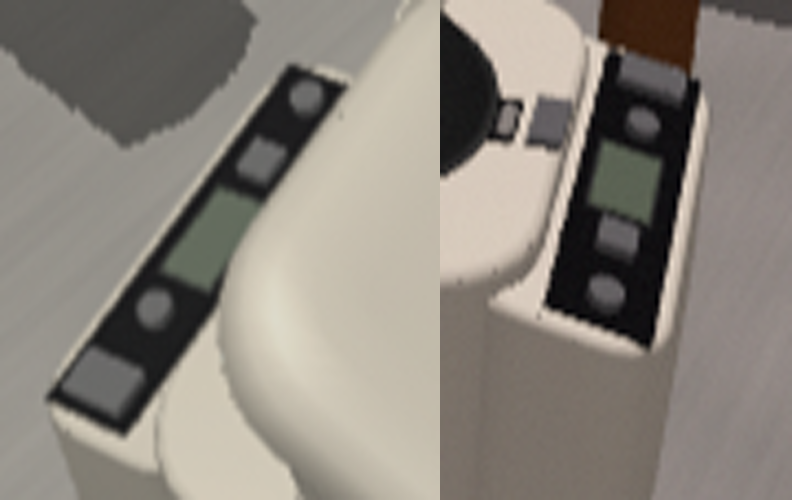

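```bash
cat > h.py <<'E'
from plant import calibration
import numpy as np
def K(n):
    c=calibration(n);f=210/np.tan(np.radians(c["fovy"]/2));return c,f
def ray(n,u,v,cf=None):
    c,f=cf or K(n);R=c["R"];o=-R.T@c["t"];d=R.T@np.array([(u-c["cx"])/f,(v-c["cy"])/f,1]);return o,d
def plane(n,u,v,z,cf=None):
    o,d=ray(n,u,v,cf);return o+d*(z-o[2])/d[2]
def tri(r):
    A=0;b=0
    for o,d in r:
        d=d/np.linalg.norm(d);P=np.eye(3)-np.outer(d,d);A=A+P;b=b+P@o
    return np.linalg.solve(A,b)
def cloud(n,d,cf=None):
    c,f=cf or K(n);v,u=np.nonzero(d>0);z=d[v,u]
    X=np.c_[(u-c["cx"])/f*z,(v-c["cy"])/f*z,z];return (X-c["t"])@c["R"],u,v
def toC(P,pose):
    x,y,a=pose;P=np.asarray(P,float);q=P-[x,y,0];c,s=np.cos(a),np.sin(a)
    return np.stack([c*q[...,0]+s*q[...,1],-s*q[...,0]+c*q[...,1],q[...,2]],-1)
def toW(P,pose):
    x,y,a=pose;P=np.asarray(P,float);c,s=np.cos(a),np.sin(a)
    return np.stack([c*P[...,0]-s*P[...,1]+x,s*P[...,0]+c*P[...,1]+y,P[...,2]],-1)
E
python3 - <<'E'
from h import *
S={'cancel':(306,97),'program':(260,158),'timer':(155,308),'start':(106,378)}
D={'cancel':(604,290),'program':(618,230),'timer':(643,121),'start':(651,72),'tab':(549,122)}
Y={'cancel':88,'program':46,'timer':-46,'start':-88}
W=[];C=[]
for k in S:
    s=(150+S[k][0]/4.4,175+S[k][1]/5);e=(310+(D[k][0]-440)/4.4,160+D[k][1]/5)
    p=plane('scene',*s,133.9);q=plane('side',*e,133.9);t=tri([ray('scene',*s),ray('side',*e)])
    print(k,p.round(1),q.round(1),t.round(1));W.append((p+q)[:2]/2);C.append([-148.2,Y[k]])
W=np.array(W);C=np.array(C)
wm,cm=W.mean(0),C.mean(0);H=(C-cm).T@(W-wm);a=np.arctan2(H[0,1]-H[1,0],H[0,0]+H[1,1])
R=np.array([[np.cos(a),-np.sin(a)],[np.sin(a),np.cos(a)]]);t=wm-R@cm
print("pose",t,a);print((W-(C@R.T+t)).round(1));pose=(t[0],t[1],a)
e=(310+(549-440)/4.4,160+122/5);print('tab',toC(plane('side',*e,156),pose))
np.save('pose.npy',pose)
P,u,v=cloud('scene',np.load('scene0.npy'));q=toC(P,pose)
m=(abs(q[:,1])<6)&(q[:,0]>-160)&(q[:,0]<170)&(q[:,2]>60)
q=q[m];q=q[q[:,0].argsort()]
for x in np.arange(-160,171,10):
    k=abs(q[:,0]-x)<5
    if k.any():print(x,np.median(q[k,2]).round(1),q[k,2].max().round(1))
E
```

```text
cancel [464.3 -28.1 133.9] [458.6 -20.4 133.9] [460.9 -26.2 129.2]
program [472.6 -67.9 133.9] [468.2 -63.6 133.9] [470. -67. 131.]
timer [ 494.6 -157.3  133.9] [ 487.9 -150.3  133.9] [ 490.7 -156.2  129.3]
start [ 504.3 -196.4  133.9] [ 499.1 -192.5  133.9] [ 501.3 -196.   130.9]
pose [625.41571356 -75.43533582] 0.23238667423890264
[[ 0.5 -0.4]
 [-0.2 -1. ]
 [-0.5  0.6]
 [ 0.2  0.8]]
tab [-109.02258161    7.32838752  156.        ]
-160 125.0 127.7
-150 127.6 131.5
-140 129.4 131.1
-130 129.9 132.8
-60 272.4 274.7
-50 276.3 279.1
-40 276.8 279.0
-30 274.7 280.3
-20 271.2 275.8
-10 266.8 270.1
0 263.2 265.8
10 257.8 261.6
20 252.6 256.6
30 248.0 252.6
40 242.2 247.5
50 237.9 243.3
60 233.7 237.3
70 232.7 234.9
80 227.8 233.1
90 222.7 226.8
100 216.9 224.1
110 207.9 215.5
120 200.2 206.8
130 162.6 196.2
140 84.7 111.0
150 110.8 115.4
```

The lid stands at about 0.44 rad. The two views disagree by about 5 mm, so I'll close the fingers, rise and move above the panel for a wrist view.

```bash
python3 -m jog '[1,0,0,-45,0,1,0,0,-45,0,1,38,-26,-5,0,1,38,-26,0,0,1,38,-26,0,0]'; python3 -m jog '[1,38,-26,0,0,1,38,-26,0,0,1,38,-26,0,0,1,38,-26,0,0,1,38,-26,0,0]'
```

```text
time: 0.6
tool_pos: [219.4, -405.4, 346.9]
tcp_rot: [-3.134, -0.001, 0.239]
contact_force: [2.0, -0.3, -0.1]
grip_width: 55.8
time: 1.1
tool_pos: [377.3, -226.0, 347.5]
tcp_rot: [-3.133, -0.001, 0.236]
contact_force: [1.2, -0.9, -0.9]
grip_width: 16.4
```

```bash
python3 -m jog '[1,37,-25,0,0,1,37,-25,0,0,1,25,-15,0,0,1,0,0,0,0]'; python3 - <<'E'
from plant import *
import cv2,numpy as np,pickle
c=calibration("wrist");p,d=capture("wrist");print(get_obs()["tool_pos"],get_obs()["grip_width"])
cv2.imwrite("pics/w1.png",p[...,::-1]);pickle.dump((c,d),open("w1.pkl","wb"));print(c)
E
```

```text
time: 1.5
tool_pos: [462.8, -130.7, 347.0]
tcp_rot: [-3.13, -0.0, 0.243]
contact_force: [-0.2, -0.8, 0.1]
grip_width: 0.7
[ 461.89268367 -131.72764827  346.95201668] -0.10447278392131099
{'fovy': 66.04239756731637, 'cx': 277.39030522721885, 'cy': 215.74936403925528, 'R': array([[ 0.23993243, -0.97073389, -0.01039915],
       [-0.93532666, -0.23402329,  0.26532457],
       [-0.2599932 , -0.05393337, -0.96410307]]), 't': array([-234.72419681,  345.54142252,  595.28639247])}
```

View pics/w1.png

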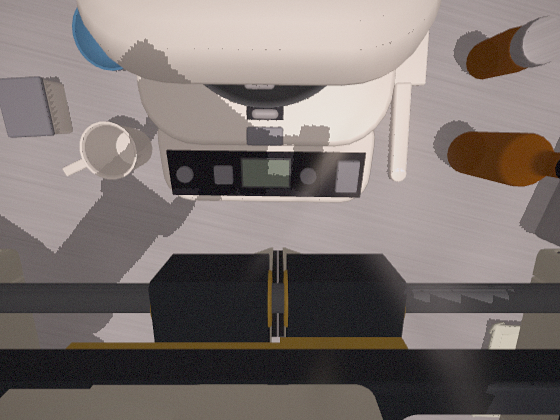

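The wrist view shows the whole panel: cancel (185,174), programme (223,174), timer (308,176), start (347,176) and the tab at (265,134). Next I'll refine the key centres by mask and check the finger size from depth.

```bash
python3 - <<'E'
from h import *
import cv2,pickle
c,d=pickle.load(open("w1.pkl","rb"));f=210/np.tan(np.radians(c["fovy"]/2));cf=(c,f)
im=cv2.imread("pics/w1.png");g=cv2.cvtColor(im,6)
x0,y0,x1,y1=168,152,362,194
sub=g[y0:y1,x0:x1];m=(sub>60).astype(np.uint8)
n,l,st,ce=cv2.connectedComponentsWithStats(m)
for i in range(1,n):
    if st[i,4]>60:print(st[i],(ce[i]+[x0,y0]).round(1))
hsv=cv2.cvtColor(im,cv2.COLOR_BGR2GRAY);print(g[120:150,265].tolist())
W=[];C=[]
for k,(u,v),y in (('cancel',(185,174),88),('program',(223,174),46),('timer',(308,176),-46),('start',(347,176),-88)):
    b=[i for i in range(1,n) if np.hypot(*(ce[i]+[x0,y0]-[u,v]))<10 and st[i,4]>60]
    if b: u,v=ce[b[0]]+[x0,y0]
    p=plane(0,u,v,133.4,cf);dd=d[int(v),int(u)];o,r=ray(0,u,v,cf);print(k,p.round(1),(o+r*dd).round(1));W.append(p[:2]);C.append([-148.2,y])
W=np.array(W);C=np.array(C)
wm,cm=W.mean(0),C.mean(0);H=(C-cm).T@(W-wm);a=np.arctan2(H[0,1]-H[1,0],H[0,0]+H[1,1])
R=np.array([[np.cos(a),-np.sin(a)],[np.sin(a),np.cos(a)]]);t=wm-R@cm;pose=(*t,a)
print("pose",pose);print((W-(C@R.T+t)).round(1));np.save('pose.npy',pose)
print('tab',toC(plane(0,265,134,156,cf),pose))
for nm,p in dict(lidshut=[-60,0,197.5],prog=[-148.2,46,133.9],start=[-148.2,-88,133.9]).items():print(nm,toW(p,pose).round(1))
# finger geometry from depth, tool frame
print([(vv,[int(x) for x in d[vv,[145,160,220,262,270,278,286,295,380,404,410]]]) for vv in (252,258,270,290,310,330)])
E
```

```text
[ 130    0   64   42 2011] [332.8 173.8]
[  74    6   49   29 1324] [266.4 172. ]
[ 0 13  5 29 80] [169.2 182.8]
[ 46  13  19  19 330] [223.1 174.4]
[  8  14  17  17 217] [184.3 174. ]
[218, 229, 226, 225, 226, 230, 176, 123, 141, 115, 91, 85, 90, 88, 88, 89, 85, 88, 90, 88, 85, 87, 86, 89, 75, 102, 141, 142, 147, 146]
cancel [461.8 -25.8 133.4] [462.1 -26.1 134.5]
program [471.5 -66.5 133.4] [471.7 -66.7 134.6]
timer [ 491.9 -155.5  133.4] [ 491.8 -155.6  132.6]
start [ 502.  -196.1  133.4] [ 502.1 -195.8  134.7]
pose (np.float64(626.0815027008998), np.float64(-77.2223744566347), np.float64(0.2300056188188586))
[[ 0.1 -0.5]
 [ 0.2 -0.3]
 [-0.4  0.3]
 [ 0.1  0.6]]
tab [-104.87887027   -0.41199808  156.        ]
lidshut [567.7 -90.9 197.5]
prog [471.3 -66.2 133.9]
start [ 501.8 -196.7  133.9]
[(252, [517, 516, 514, 161, 163, 166, 161, 161, 511, 511, 511]), (258, [519, 518, 90, 89, 153, 158, 153, 90, 89, 514, 512]), (270, [524, 82, 82, 82, 87, 146, 87, 81, 82, 517, 519]), (290, [84, 75, 76, 75, 80, 84, 81, 75, 75, 75, 86]), (310, [85, 77, 77, 77, 80, 83, 80, 77, 77, 76, 85]), (330, [556, 79, 78, 79, 109, 551, 95, 78, 78, 549, 548])]
```

The fit has residuals under 0.7 mm, the tab lands at (-105, -0.4) as specified, and it agrees with triangulation. Moving above the lid's push point.

```bash
python3 -m jog '[1,37,-3.5,0,0,1,37,-3.5,0,0,1,37,-3.5,0,0,1,37,-3.5,0,0,1,0,0,0,0]'; python3 - <<'E'
from h import *
from plant import *
pose=np.load('pose.npy');d,_=0,0
p,d=capture("scene");import cv2;cv2.imwrite("pics/s2.png",p[...,::-1])
o=get_obs();print(o["tool_pos"],toC(o["tool_pos"],pose),o["contact_force"])
P,u,v=cloud('scene',np.load('scene0.npy'));q=toC(P,pose);m=(abs(q[:,1])<15)&(q[:,0]>-70)&(q[:,0]<130)&(q[:,2]>150);q=q[m]
for th in np.arange(.38,.52,.02):
    c,s=np.cos(th),np.sin(th);x=128-188*c+39.5*s;z=158+39.5*c+188*s
    print(round(th,2),round(x,1),round(z,1),np.median(q[abs(q[:,0]-x)<5,2]).round(1))
E
```

```text
time: 2.05
tool_pos: [603.2, -86.7, 345.2]
tcp_rot: [-3.131, 0.006, 0.235]
contact_force: [-1.8, 0.7, -0.2]
grip_width: 0.8
[601.71529894 -87.49778019 345.65372386] [-26.06714033  -4.449724   345.65372386] [-0.31310042  0.27259648 -0.62623788]
0.38 -31.9 264.4 274.8
0.4 -29.8 267.6 274.5
0.42 -27.6 270.7 273.9
0.44 -25.3 273.8 272.8
0.46 -22.9 276.9 272.2
0.48 -20.5 279.9 271.3
0.5 -18.0 282.8 270.8
0.52 -15.5 285.7 269.3
```

```bash
python3 -m jog '[1,0,-4.5,20,0,1,0,0,14,0,1,0,0,5,0,1,0,0,3,0]';python3 -m jog '[1,-1,0,3,0,1,-1,0,3,0,1,-2,0,3,0]'
```

```text
time: 2.5
tool_pos: [596.6, -87.9, 303.9]
tcp_rot: [-3.133, 0.008, 0.229]
contact_force: [-0.2, 0.0, -0.1]
grip_width: 0.3
time: 2.8
tool_pos: [592.0, -89.9, 297.1]
tcp_rot: [-3.135, 0.004, 0.227]
contact_force: [0.0, 0.8, 1.7]
grip_width: 0.3
```

```bash
python3 -m jog '[1,0,0,-8,0,1,11,-5,0,0,1,0,0,0,0]';python3 -m jog '[1,0,0,6,0,1,0,0,4,0]'
```

```text
time: 3.1
tool_pos: [602.2, -82.4, 306.3]
tcp_rot: [-3.136, 0.003, 0.227]
contact_force: [-0.8, -0.5, -0.5]
grip_width: 0.3
time: 3.3
tool_pos: [602.8, -82.0, 296.0]
tcp_rot: [-3.136, 0.002, 0.228]
contact_force: [-0.0, -0.8, -0.4]
grip_width: 0.5
```

```bash
python3 -m jog '[1,-1,0,4,0,1,-4,0,6,0,1,-4,0,6,0,1,-4,0,6,0]'
```

```text
time: 3.7
tool_pos: [590.1, -85.0, 272.8]
tcp_rot: [-3.137, -0.0, 0.228]
contact_force: [2.3, 0.1, 1.8]
grip_width: 0.5
```

```bash
python3 -m jog '[1,-3,0,6,0,1,-3,0,6,0,1,-3,0,6,0,1,-3,0,6,0]';python3 -m jog '[1,-2,0,5,0,1,-2,0,5,0,1,-1,0,4,0]'
```

```text
time: 4.1
tool_pos: [577.9, -87.9, 247.3]
tcp_rot: [-3.138, -0.004, 0.228]
contact_force: [2.6, 0.3, 2.9]
grip_width: 0.5
time: 4.4
tool_pos: [572.6, -89.1, 232.5]
tcp_rot: [-3.139, -0.004, 0.228]
contact_force: [0.5, 2.0, 7.7]
grip_width: 0.4
```

```bash
python3 -m jog '[1,-2,0,4,0,1,-1,0,4,0,1,-0.5,0,3,0]';python3 -m jog '[1,0,0,2,0]'
```

```text
time: 4.7
tool_pos: [569.4, -89.9, 221.5]
tcp_rot: [-3.139, -0.006, 0.228]
contact_force: [1.4, 0.8, 4.8]
grip_width: 0.4
time: 4.8
tool_pos: [569.2, -90.0, 219.8]
tcp_rot: [-3.14, -0.006, 0.228]
contact_force: [-3.3, 2.0, 20.8]
grip_width: 0.4
```

The force dropped (snap), then rose to 21 N on the stop. I'll lift a little and look.

```bash
python3 -m jog '[1,0,0,0,0,1,0,0,-5,0,1,0,0,-25,0,1,-10,0,-30,0,1,0,0,0,0]'; python3 - <<'E'
from h import *
from plant import *
import cv2
pose=np.load('pose.npy')
c=calibration("wrist")
for n in("side","wrist"):
    p,d=capture(n);cv2.imwrite(f"pics/{n}3.png",p[...,::-1])
    P,u,v=cloud(n,d,(c,210/np.tan(np.radians(c["fovy"]/2))) if n=="wrist" else None);q=toC(P,pose)
    for x in(-80,-60,-20,40,80,100):
        for y in (0,60):
            k=(abs(q[:,0]-x)<5)&(abs(q[:,1]-y)<6)&(q[:,2]>140)&(q[:,2]<290)
            if k.any():print(n,x,y,np.median(q[k,2]).round(1))
print(get_obs()["tool_pos"],get_obs()["tcp_rot"])
E
```

```text
time: 5.3
tool_pos: [556.2, -92.5, 278.9]
tcp_rot: [-3.135, 0.004, 0.228]
contact_force: [0.9, 0.3, 0.3]
grip_width: 0.2
side -80 0 193.2
side -80 60 191.7
side -60 0 196.8
side -60 60 196.4
side -20 0 198.1
side -20 60 198.4
side 40 0 200.5
side 40 60 197.5
side 80 0 200.6
side 80 60 196.9
side 100 0 193.8
side 100 60 193.7
wrist -80 0 194.6
wrist -80 60 193.1
wrist -60 0 263.5
wrist -60 60 199.5
wrist -20 0 201.2
wrist -20 60 201.0
wrist 40 0 203.8
wrist 40 60 200.8
[555.6042548  -91.94155037 275.23926958] [-3.13256015  0.00876464  0.22809436]
```

View pics/side3.png

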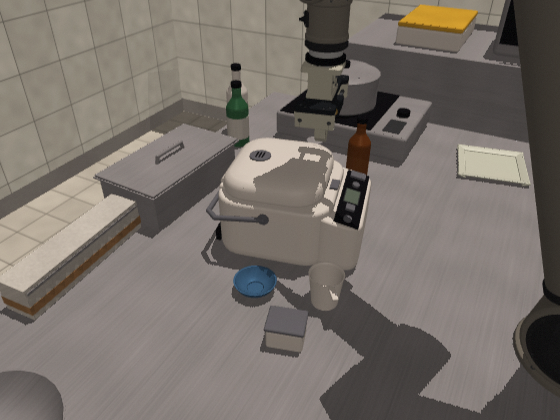

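View pics/wrist3.png

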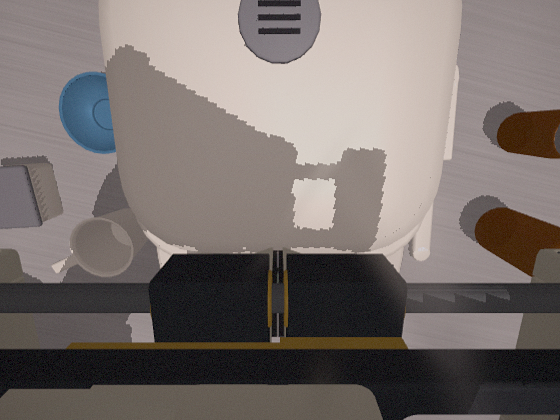

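The lid is flat and held at about 198 mm in both views (vent at (260,155) in the side view, lid closed to the rim), with the tips clear. I'll back off to re-measure the panel.

```bash
python3 -m jog '[1,-38,-11,-5,0,1,-38,-11,0,0,1,-38,-11,0,0,1,-38,-11,0,0,1,0,0,0,0]'; cat > look.py <<'E'
import sys
from h import *
from plant import *
import cv2
nm=sys.argv[1]
c=calibration("wrist");p,d=capture("wrist");cf=(c,210/np.tan(np.radians(c["fovy"]/2)))
im=p[...,::-1].copy();g=cv2.cvtColor(im,6);pose=np.load('pose.npy');f=cf[1]
W=[];C=[]
for k,y in (('cancel',88),('program',46),('timer',-46),('start',-88)):
    X=toW([-148.2,y,133.9],pose);q=c["R"]@X+c["t"];u,v=q[:2]/q[2]*f+[c["cx"],c["cy"]]
    r=int(25*f/q[2]);r2=int(17*f/q[2]);a,b=int(u)-r2,int(v)-r
    s=g[max(b,0):b+2*r,max(a,0):a+2*r2]
    if s.size==0: print(k,u,v,'out');continue
    m=((s>55)&(s<210)).astype(np.uint8);n,l,st,ce=cv2.connectedComponentsWithStats(m)
    i=min(range(1,n),key=lambda i:np.hypot(*(ce[i]+[max(a,0),max(b,0)]-[u,v]))+(99 if st[i,4]<60 else 0))
    e=ce[i]+[max(a,0),max(b,0)];w=plane(0,*e,133.4,cf)
    print(k,'pred',round(u),round(v),'found',e.round(1),st[i].tolist(),w.round(1),(w-X)[:2].round(1))
    cv2.circle(im,(int(e[0]),int(e[1])),3,(0,0,255),-1)
cv2.imwrite(f"pics/{nm}.png",im);o=get_obs();print(o["tool_pos"].round(1),o["tcp_rot"].round(3),o["time"])
E
python3 look.py w4
```

```text
time: 5.9
tool_pos: [389.1, -81.6, 272.9]
tcp_rot: [-3.122, 0.026, 0.229]
contact_force: [0.7, -0.3, -0.6]
grip_width: 0.3
cancel pred 232 109 found [232.1 109.4] [11, 21, 23, 24, 411] [461.2 -25.5 133.4] [-0.6 -0.2]
program pred 285 108 found [284.3 109. ] [9, 19, 26, 28, 671] [470.9 -65.9 133.4] [-0.4  0.3]
timer pred 402 108 found [400.4 107.6] [0, 0, 42, 62, 2585] [ 492.5 -154.9  133.4] [0.3 0.9]
start pred 455 108 found [453.1 108.2] [0, 8, 41, 49, 1579] [ 501.5 -195.1  133.4] [-0.4  1.5]
[391.3 -82.2 273.3] [-3.123  0.024  0.229] 5.95
```

View pics/w4.png

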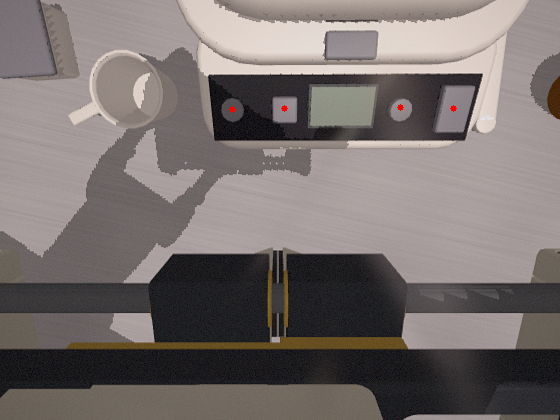

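The cooker hasn't moved: all key dots sit where predicted, within 1.5 mm. On to the programme key.

```bash
python3 -m jog '[1,40,1,0,0,1,40,1.4,0,0,1,0,0,30,0,1,0,0,0,0]'; python3 - <<'E'
from h import *
from plant import *
o=get_obs();t=o["tool_pos"];y=o["tcp_rot"][2];d=np.array([471.1,-66.1])-t[:2]
print(t,o["tcp_rot"],o["joint_positions"],'tx',d@[np.cos(y),np.sin(y)],'ty',d@[np.sin(y),-np.cos(y)])
E
```

```text
time: 6.35
tool_pos: [474.9, -65.9, 238.0]
tcp_rot: [-3.123, 0.024, 0.227]
contact_force: [-0.7, 1.7, -0.0]
grip_width: 0.4
[474.9033772  -65.89759216 238.04749152] [-3.12330206  0.0243069   0.22728412] [-0.30012322  0.28684625  1.64448641  0.00377828  1.24047039  1.04233181] tx -3.7511708343404147 ty -0.659821525588284
```

```bash
python3 -m jog '[1,-1.5,1,30,0,1,0,0,25,0,1,0,0,0,0]'; cat > rel.py <<'E'
import sys
from h import *
from plant import *
from scipy.spatial.transform import Rotation as R
T=np.array([float(sys.argv[1]),float(sys.argv[2]),133.9])
o=get_obs();r=R.from_euler('xyz',o["tcp_rot"]).as_matrix();tip=o["tool_pos"]+r[:,2]*25
print('tip',tip.round(1),'tool-frame delta',(r.T@(T-tip)).round(2),o["contact_force"].round(2),o["time"])
E
python3 rel.py 471.1 -66.1
```

```text
time: 6.65
tool_pos: [475.0, -66.9, 182.2]
tcp_rot: [-3.124, 0.024, 0.228]
contact_force: [0.6, 0.2, 0.6]
grip_width: 0.4
tip [474.3 -66.6 157.2] tool-frame delta [-2.45 -0.82 23.39] [0.58 0.24 0.58] 6.65
```

```bash
python3 -m jog '[1,-2.5,-0.8,8,0,1,0,0,7,0,1,0,0,3,0,1,0,0,0,0]'; python3 rel.py 471.1 -66.1
```

```text
time: 7.05
tool_pos: [473.9, -67.3, 166.5]
tcp_rot: [-3.126, 0.02, 0.227]
contact_force: [-0.5, -0.1, -0.8]
grip_width: 0.6
tip [473.4 -67.  141.5] tool-frame delta [-1.85 -1.29  7.63] [-0.5  -0.09 -0.84] 7.05
```

```bash
python3 -m jog '[1,-2.5,-1.5,2,0,1,-1,-0.5,2,0]'; python3 rel.py 471.1 -66.1; python3 -m jog '[1,0,0,2,0,1,0,0,2,0]'; python3 rel.py 471.1 -66.1
```

```text
time: 7.25
tool_pos: [470.4, -66.3, 163.5]
tcp_rot: [-3.127, 0.017, 0.227]
contact_force: [0.0, -0.4, -0.5]
grip_width: 0.4
tip [469.9 -66.  138.5] tool-frame delta [1.19 0.41 4.61] [ 0.03 -0.44 -0.5 ] 7.25
time: 7.45
tool_pos: [470.5, -66.2, 159.9]
tcp_rot: [-3.128, 0.016, 0.227]
contact_force: [0.5, -0.6, 1.2]
grip_width: 0.7
tip [470.  -66.  134.9] tool-frame delta [1.02 0.35 0.98] [ 0.45 -0.65  1.19] 7.45
```

Contact with the key is just starting. Pressing.

```bash
python3 -m jog '[1,0,0,2,0,1,0,0,2,0]'; python3 rel.py 471.1 -66.1; python3 -m jog '[1,0,0,1.5,0]'; python3 rel.py 471.1 -66.1
```

```text
time: 7.65
tool_pos: [471.2, -66.1, 156.4]
tcp_rot: [-3.128, 0.014, 0.227]
contact_force: [-1.0, 1.4, 12.4]
grip_width: 0.3
tip [470.7 -65.9 131.4] tool-frame delta [ 0.26  0.26 -2.52] [-0.99  1.37 12.41] 7.65
time: 7.75
tool_pos: [471.3, -66.1, 156.0]
tcp_rot: [-3.129, 0.013, 0.227]
contact_force: [-6.6, 0.9, 21.1]
grip_width: 0.8
tip [470.9 -65.9 131. ] tool-frame delta [ 0.09  0.25 -2.91] [-6.61  0.92 21.13] 7.75
```

It bottomed out at 21 N with about 4 mm of travel. I'll lift away, look, then go to the start key.

```bash
python3 -m jog '[1,0,0,-4,0,1,0,0,-15,0,1,0,0,-40,0,1,-40,0,-40,0,1,-40,0,0,0]'; python3 -m jog '[1,0,40,0,0,1,0,40,0,0,1,0,0,0,0]';python3 look.py w5
```

```text
time: 8.25
tool_pos: [400.0, -84.5, 253.6]
tcp_rot: [-3.128, 0.017, 0.23]
contact_force: [-0.2, -1.2, -0.7]
grip_width: 0.5
time: 8.55
tool_pos: [412.1, -162.9, 252.2]
tcp_rot: [-3.126, 0.021, 0.231]
contact_force: [-0.1, 1.0, 0.5]
grip_width: 0.0
cancel pred 114 114 found [115.9 114.8] [11, 22, 27, 25, 508] [461.5 -26.5 133.4] [-0.2 -1.1]
program pred 170 114 found [171.6 114.5] [8, 20, 31, 28, 763] [471.2 -67.  133.4] [-0.1 -0.7]
timer pred 295 114 found [294.2 115.2] [11, 21, 25, 27, 497] [ 491.5 -155.6  133.4] [-0.8  0.2]
start pred 352 114 found [353.3 112.7] [2, 0, 44, 68, 2498] [ 503.1 -197.5  133.4] [ 1.3 -0.8]
[ 411.7 -161.1  252.1] [-3.125  0.021  0.232] 8.6
```

View pics/w5.png

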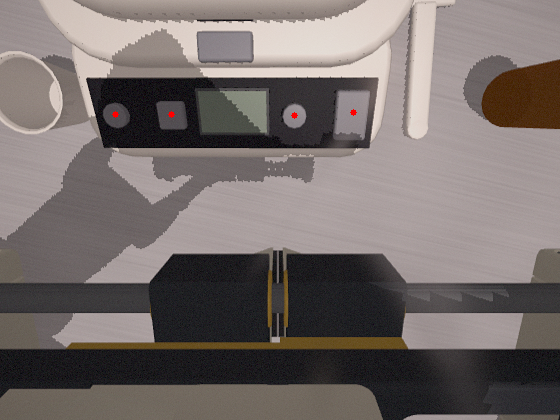

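The programme key is clear at (171,114) and the cooker is unmoved. Going to the start key at (353,113).

```bash
python3 -m jog '[1,38,27,0,0,1,38,27,0,0,1,0,0,0,0,1,0,0,30,0,1,0,0,20,0]'; python3 rel.py 501.6 -196.4
```

```text
time: 9.1
tool_pos: [498.0, -191.7, 196.9]
tcp_rot: [-3.121, 0.024, 0.233]
contact_force: [-1.2, 0.5, -0.1]
grip_width: 0.1
tip [ 497.3 -191.3  171.9] tool-frame delta [ 3.93  6.7  37.82] [-1.22  0.47 -0.14] 9.1
```

```bash
python3 -m jog '[1,4,6.5,0,0,1,0,0,15,0,1,0,0,10,0,1,0,0,0,0]'; python3 rel.py 501.6 -196.4
```

```text
time: 9.5
tool_pos: [502.0, -193.7, 170.4]
tcp_rot: [-3.117, 0.027, 0.236]
contact_force: [-0.5, -0.5, 0.9]
grip_width: 0.5
tip [ 501.2 -193.3  145.4] tool-frame delta [-0.06  3.38 11.47] [-0.47 -0.49  0.92] 9.5
```

```bash
python3 -m jog '[1,0,4,3,0,1,0,1,3,0]'; python3 rel.py 501.6 -196.4;python3 -m jog '[1,0,0,2,0,1,0,0,2,0]'; python3 rel.py 501.6 -196.4
```

```text
time: 9.7
tool_pos: [504.0, -198.9, 166.0]
tcp_rot: [-3.119, 0.025, 0.236]
contact_force: [-0.2, -0.2, 0.2]
grip_width: 0.4
tip [ 503.2 -198.5  141. ] tool-frame delta [-0.92 -2.3   7.22] [-0.21 -0.16  0.23] 9.7
time: 9.9
tool_pos: [504.3, -199.4, 162.6]
tcp_rot: [-3.121, 0.023, 0.236]
contact_force: [0.1, -0.8, -0.4]
grip_width: 0.7
tip [ 503.6 -199.   137.6] tool-frame delta [-1.22 -2.96  3.83] [ 0.07 -0.84 -0.45] 9.9
```

```bash
python3 -m jog '[1,-1.5,-2.5,0,0,1,0,0,2,0]'; python3 rel.py 501.6 -196.4;python3 -m jog '[1,0,0,2,0,1,0,0,2,0]'; python3 rel.py 501.6 -196.4
```

```text
time: 10.1
tool_pos: [502.1, -197.2, 160.9]
tcp_rot: [-3.121, 0.023, 0.236]
contact_force: [-0.0, 0.4, 1.5]
grip_width: 0.4
tip [ 501.4 -196.9  135.9] tool-frame delta [ 0.31 -0.37  2.05] [-0.02  0.37  1.48] 10.1
time: 10.3
tool_pos: [502.7, -197.1, 157.5]
tcp_rot: [-3.122, 0.021, 0.236]
contact_force: [1.1, 1.0, 2.9]
grip_width: 0.3
tip [ 502.  -196.7  132.6] tool-frame delta [-0.37 -0.44 -1.33] [1.11 0.95 2.92] 10.3
```

```bash
python3 -m jog '[1,0,0,2,0,1,0,0,1.5,0]'; python3 rel.py 501.6 -196.4
```

```text
time: 10.5
tool_pos: [502.9, -197.0, 156.8]
tcp_rot: [-3.124, 0.019, 0.236]
contact_force: [-5.1, 3.1, 17.1]
grip_width: 0.3
tip [ 502.4 -196.7  131.8] tool-frame delta [-0.72 -0.52 -2.03] [-5.15  3.1  17.07] 10.5
```

It bottomed out at 17 N. Lifting away and checking.

```bash
python3 -m jog '[1,0,0,-4,0,1,0,0,-15,0,1,0,0,-40,0,1,-40,-10,-40,0,1,-40,-20,0,0]'; python3 -m jog '[1,-20,-20,0,0,1,0,0,0,0,1,0,0,0,0]';python3 look.py w6; python3 - <<'E'
from h import *
from plant import *
import cv2
pose=np.load('pose.npy')
p,d=capture("side");cv2.imwrite("pics/side6.png",p[...,::-1])
P,u,v=cloud("side",d);q=toC(P,pose)
print([np.median(q[(abs(q[:,0]-x)<5)&(abs(q[:,1])<6)&(q[:,2]>140)&(q[:,2]<290),2]).round(1) for x in(-80,-60,-20,40,80,100)])
a=cv2.imread("pics/side0.png").astype(int);b=p[...,::-1].astype(int)
print(get_obs()["contact_force"])
for n,(x,y) in dict(prog=(-148.2,46),start=(-148.2,-88),cancel=(-148.2,88),timer=(-148.2,-46)).items():
    k=(abs(q[:,0]-x)<5)&(abs(q[:,1]-y)<5)&(q[:,2]>110);print(n,np.median(q[k,2]).round(1))
E
```

```text
time: 11.0
tool_pos: [426.1, -189.0, 254.6]
tcp_rot: [-3.123, 0.023, 0.238]
contact_force: [-0.3, -0.5, 0.1]
grip_width: 0.6
time: 11.3
tool_pos: [397.4, -173.2, 256.6]
tcp_rot: [-3.124, 0.023, 0.236]
contact_force: [0.5, -0.0, 0.8]
grip_width: 0.2
cancel pred 106 89 found [107.5  90.4] [12, 22, 27, 26, 534] [461.3 -26.4 133.4] [-0.4 -1.1]
program pred 162 90 found [163.5  90.6] [9, 21, 32, 29, 785] [470.9 -67.1 133.4] [-0.4 -0.9]
timer pred 287 90 found [286.3  91.5] [11, 22, 25, 28, 515] [ 491.4 -155.6  133.4] [-0.9  0.2]
start pred 344 91 found [345.8  88. ] [0, 0, 46, 68, 2712] [ 503.8 -197.4  133.4] [ 2.  -0.7]
[ 397.6 -173.2  256.5] [-3.124  0.023  0.236] 11.35
[np.float64(191.7), np.float64(196.9), np.float64(198.0), np.float64(201.0), np.float64(200.8), np.float64(193.5)]
[ 0.73919991  0.25635804 -0.64751684]
prog 133.0
start 133.5
cancel 133.1
timer 133.2
```

View pics/side6.png

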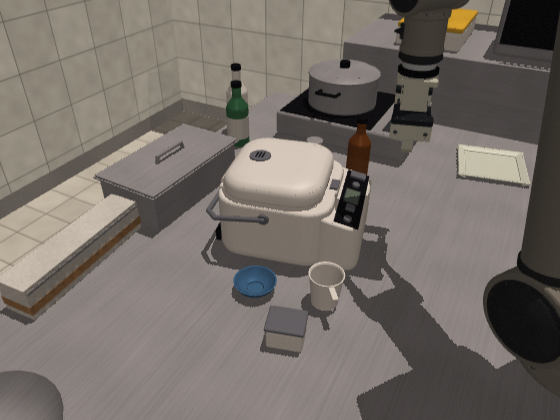

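View pics/w6.png

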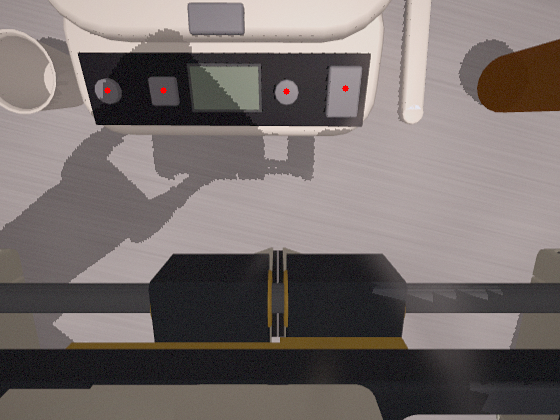

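The lid is still flat and latched, all four keys read about 133 mm (up), and the cooker and bystanders are in place with the arm clear. Handing in.

```bash
python3 -c "from plant import close_job;print(close_job())"
```

```text
the job is handed in; nothing more can be done
None
```

I started the rice cooker in the order asked and handed the job in at about 11.4 s. There is no key-travel reading and `close_job` gives no verdict, so all of this rests on force readings and camera views.

- **Lid:** I pushed it down along its arc until the force dipped at the snap, then rose to 21 N on the stop. After I let go it stayed flat at about 198 mm, and it was still flat in the last view.
- **Programme key:** pressed to the bottom with about 4 mm of tip travel and 21 N, then released.
- **Start key:** pressed to the bottom with about 4 mm of tip travel and 17 N, then released.
- **Last checks:** all four keys were back up at about 133 mm. The cooker was unmoved to within about 2 mm, the nearby objects looked undisturbed, and the arm was clear with no contact force.

**Disagreements:**
- The first fixed-camera views placed the keys about 5 mm apart, so I used the wrist-camera fit instead.
- The last start-key centre was 2 mm off its predicted spot. The mask had probably taken in some of the rim, since the other keys agreed to within about 1 mm.

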